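# Restock the 90 mm spacer sleeve tray

### The arm

A 7-joint arm with a two-finger parallel gripper is mounted at the origin on the work surface. World frame = base frame: x ahead of the robot, y to its left, z up, the work surface at z = 0. Lengths are in m, angles in degrees, forces in N, time in s.
With the tool pointing down it reaches from about 0.35 to 0.9 m from the base axis. Payload 8.1 kg.
Tool frame: the origin (TCP) lies on the front face of the gripper's body, between the roots of the fingers; the fingertips stand 66 mm ahead of it and the grasp point (between the pads) lies 47 mm ahead of it; z points along the fingers, y is the line along which they close (so a half turn about z gives the same grasp; the last joint's range is limited). The gripper opens to 92 mm and grips with 3 to 60 N. Pads are 19 mm wide; open, the fingers measure 130 mm over their backs; the gripper's body (75 mm by 190 mm) begins 47 mm behind the grasp point.
Start: joints at [-5.879, 24.895, 1.432, 90.138, -0.665, 64.973, -4.303], TCP at [0.625, -0, 0.292] pointing down, gripper open.
Joint ranges: [-149.89, 149.89], [-25.12, 119.58], [-72.63, 75.52], [4.76, 147.25], [-75.54, 255.54], [6.69, 114.76], [-157.13, 157.13]. Speed limits (degrees/s): [127.2, 127.2, 172.46, 172.46, 180, 180, 180].

### API

Orientations are given as [roll, pitch, yaw] about the fixed x, y, z axes, in that order (R = Rz(yaw) Ry(pitch) Rx(roll)).
In Python, from cell import r gives the robot as it stands. The module is installed in compiled form; this text tells all that it offers.
- The arm moves only by the shell command python3 -m crank 'ROWS'. ROWS is JSON, a list of rows, each an object of numbers: "hand": the opening, from -1 (shut) to 1 (fully open); "dx", "dy", "dz": the shift along the tool's x, y, z in mm; "yaw": the turn about the tool's z in rad. In form: [{"hand": .., "dx": .., "dy": .., "dz": .., "yaw": ..}, ...]. A call has 1 to 20 rows; each row is the pose to reach, as a shift and turn from the pose commanded when the call began, along the tool's axes at that moment; what a row does not reach only later rows make up. A row lasts 1/12 s, in which the tool goes at most 41.7 mm and 7.16 degrees, less where a joint would pass 70% of its speed; a pose out of reach is approached as far as the arm can. A call with a gripper value outside its range is refused whole. The fingers move at their own pace and stop on an object; the grip force is fixed at half the most. Time passes only in rows, so rows that repeat a pose let the fingers close. It gives the time, the measured TCP pose, the force, the opening and the grip force at its end, in the units of the state.
- r.get_obs(): the state, without advancing time (a new reading comes with each control period).
- r.capture(name): name is "scene" or "side" or "wrist"; returns (picture, depth): 384x512x3 uint8, red, green, blue; 384x512 float32, m along the optical axis (not along the pixel's ray), 0 where there is no reading.
- r.camera_model(name): a dict with "K" (3x3 intrinsics, pixels), "dist_coeffs" ([k1, k2, p1, p2, k3] as OpenCV has them; the pictures are not rectified), "view" (4x4, takes a point from world to camera coordinates). Camera axes: x right, y down, z forward; pixel columns grow to the right and rows downward; lengths in m; the calibration is good to about 2 mm. A picture is of the moment at which its call begins: read the wrist's pose just before it. camera_model takes no time and is no camera call; for the wrist camera it gives the pose at the moment of the call.
- r.job_done(): hands the job in; it is judged then, once.
The state is a dict: "clock": time; "q": joint angles; "dq": joint speeds; "joint_efforts": joint torques, N m; "position": TCP position; "tcp_rot": TCP orientation; "force": force on the tool from outside, world axes, zero at the start; "moment": the same for the moment, N m; "opening": finger opening in m; "grasp_force": force on a finger pad.
Only numpy, scipy, OpenCV 4.12 (cv2) and the standard library are available. Lean on these libraries where they do the work, as an engineer would, in place of code of your own. Each camera call takes 0.05 s, during which the arm holds its last target. There are 200 camera calls.

### The job

Slide the bolt open and pull the blue tray out until it is entirely clear of the low shelf, then fill it so that it holds every spacer sleeve of the length that its pockets are made for (90 mm), each lying down in a pocket of its own, and no other sleeve. Put all the shorter and longer look-alikes, from the bench and from the tray, in the grey bin; then slide the loaded tray under the shelf again fully home and slide the bolt shut. Do not tip the tray, and do not disturb the jar, the tin and the spray can.

Things in the scene. Friction and masses are not known exactly. Their poses are not given: they have to be found in the camera images.
- rack: low grey steel shelf, fixed, one tray bay beneath. Origin: middle of the bay's mouth, on the bench, at the shelf's front edge; x points into the bay (away from the robot), y left, z up. Bay 250 mm wide (5 mm spare each side of the tray), 48 mm high, back stop at x = 115 mm; board 280 mm wide, 190 deep, top at z = 60. Low flared lips before the mouth; bench as floor
- bolt (a joint): travel in m of the slide bolt on the shelf's top left: 0 = shut (its steel tongue hangs before the tray's front wall, 5 mm ahead of the mouth, and blocks the tray), 0.045 = fully open (towards rack +y; the tongue then hangs past the tray's left side, needs at least 0.034). Stays where it is left; about 2 N of friction
- bolt_knob (a point): grip point of the bolt's black knob: 24 mm (rack x) by 20 mm (rack y) and 40 mm tall, its top 12 mm above this point; below the knob is a steel strap whose top is 28 mm below this point. Moves with the bolt along rack y
- tray: loose blue plastic tray, 112 mm (x) by 240 mm (y), 0.5 kg, slides on the bench; origin under its middle, axes parallel to the rack's when home, x towards its rear. Front wall (x = -56 to -49 mm) 28 mm high, rear wall and pocket ribs 10 mm high, floor 4 mm thick. Fully home its origin is at rack x = 58 to 59 mm, y = 0; it is clear of the shelf when its origin is at rack x below -56 mm
- tray_handle (a point): middle of the tray's black bar handle, 106 mm before the tray's origin (tray -x) and 27 mm above the tray's underside: bar 12 mm thick (tray x), 18 mm high, 92 mm long (tray y), free space of 44 mm between bar and front wall; side arms at 41 mm left and right
- bin: grey open bin fixed on the bench, 145 mm (x) by 200 mm (y), 25 mm high, walls and floor 4 mm; origin under its middle
- mid_0: square steel tube sleeve, 30 x 30 mm outside, 90 mm long, solid for gripping (the bore is only visible at its ends); 0.1 kg or so; origin at its very centre (15 mm above what it lies on), x along its length. Starts in the tray, in one of the two middle pockets
- short_0: square steel tube sleeve, 30 x 30 mm outside, 70 mm long, solid for gripping (the bore is only visible at its ends); 0.1 kg or so; origin at its very centre (15 mm above what it lies on), x along its length. Starts, misplaced, in the other middle pocket of the tray
- jar: bystander: jar, 60 mm across, 70 mm high, on the rear of the shelf's top; origin under its middle
- tin: bystander: tin can, 60 mm across, 80 mm high, on the rear of the shelf's top; origin under its middle
- spray: bystander: spray can, 56 mm across, 170 mm high, on the bench; origin under its middle
- mid_1: square steel tube sleeve, 30 x 30 mm outside, 90 mm long, solid for gripping (the bore is only visible at its ends); 0.1 kg or so; origin at its very centre (15 mm above what it lies on), x along its length. Starts lying on the bench; may be absent
- mid_2: square steel tube sleeve, 30 x 30 mm outside, 90 mm long, solid for gripping (the bore is only visible at its ends); 0.1 kg or so; origin at its very centre (15 mm above what it lies on), x along its length. Starts lying on the bench; may be absent
- mid_3: square steel tube sleeve, 30 x 30 mm outside, 90 mm long, solid for gripping (the bore is only visible at its ends); 0.1 kg or so; origin at its very centre (15 mm above what it lies on), x along its length. Starts lying on the bench; may be absent
- long_1: square steel tube sleeve, 30 x 30 mm outside, 110 mm long, solid for gripping (the bore is only visible at its ends); 0.1 kg or so; origin at its very centre (15 mm above what it lies on), x along its length. Starts lying on the bench; may be absent
- long_2: square steel tube sleeve, 30 x 30 mm outside, 110 mm long, solid for gripping (the bore is only visible at its ends); 0.1 kg or so; origin at its very centre (15 mm above what it lies on), x along its length. Starts lying on the bench; may be absent
- short_1: square steel tube sleeve, 30 x 30 mm outside, 70 mm long, solid for gripping (the bore is only visible at its ends); 0.1 kg or so; origin at its very centre (15 mm above what it lies on), x along its length. Starts lying on the bench; may be absent
- pocket0 (a point): centre of the floor of pocket 0 of the tray (0 is at the tray's -y side, 60 mm pitch, 4 mm above the tray's underside): pocket 98 mm long (tray x), 38 mm wide, 6 mm deep; a sleeve lies in it along tray x
- pocket1 (a point): centre of the floor of pocket 1 of the tray (0 is at the tray's -y side, 60 mm pitch, 4 mm above the tray's underside): pocket 98 mm long (tray x), 38 mm wide, 6 mm deep; a sleeve lies in it along tray x
- pocket2 (a point): centre of the floor of pocket 2 of the tray (0 is at the tray's -y side, 60 mm pitch, 4 mm above the tray's underside): pocket 98 mm long (tray x), 38 mm wide, 6 mm deep; a sleeve lies in it along tray x
- pocket3 (a point): centre of the floor of pocket 3 of the tray (0 is at the tray's -y side, 60 mm pitch, 4 mm above the tray's underside): pocket 98 mm long (tray x), 38 mm wide, 6 mm deep; a sleeve lies in it along tray x

How it is judged (in metres and radians):
On the way, in this order (a step that is already met when the one before it is completed fails the run):
1. the bolt is slid open and the tray pulled out until clear of the shelf (value of joint bolt above 0.03 m and x of tray in the frame of rack below -0.05 m), for 0.2 s.
2. every 90 mm sleeve lies in a pocket of the tray, and no other sleeve is in it (x of mid_0 in the frame of tray between -0.02 and 0.02 m and y of mid_0 in the frame of tray between -0.115 and 0.115 m and z of mid_0 in the frame of tray between 0.015 and 0.0225 m and angle between the x axis of each of mid_0, mid_1, mid_2, mid_3 and the x axis of tray, either way round below 0.2 rad and x of mid_1 in the frame of tray between -0.02 and 0.02 m and y of mid_1 in the frame of tray between -0.115 and 0.115 m and z of mid_1 in the frame of tray between 0.015 and 0.0225 m and x of mid_2 in the frame of tray between -0.02 and 0.02 m and y of mid_2 in the frame of tray between -0.115 and 0.115 m and z of mid_2 in the frame of tray between 0.015 and 0.0225 m and x of mid_3 in the frame of tray between -0.02 and 0.02 m and y of mid_3 in the frame of tray between -0.115 and 0.115 m and z of mid_3 in the frame of tray between 0.015 and 0.0225 m and not (x of short_0 in the frame of tray between -0.07 and 0.07 m and y of short_0 in the frame of tray between -0.13 and 0.13 m and z of short_0 in the frame of tray below 0.1 m) and not (x of short_1 in the frame of tray between -0.07 and 0.07 m and y of short_1 in the frame of tray between -0.13 and 0.13 m and z of short_1 in the frame of tray below 0.1 m) and not (x of long_1 in the frame of tray between -0.07 and 0.07 m and y of long_1 in the frame of tray between -0.13 and 0.13 m and z of long_1 in the frame of tray below 0.1 m) and not (x of long_2 in the frame of tray between -0.07 and 0.07 m and y of long_2 in the frame of tray between -0.13 and 0.13 m and z of long_2 in the frame of tray below 0.1 m)), for 0.2 s.
3. the loaded tray is slid fully home under the shelf (x of tray in the frame of rack above 0.053 m and z of tray in the frame of rack below 0.006 m), for 0.2 s.
At the end, for the whole second after the job is handed in: the tray is fully home (within 5 mm) with the bolt shut (within 6 mm), every 90 mm sleeve lies flat in a pocket of the tray, every 70 and 110 mm sleeve lies in the grey bin, and all are at rest (all of step 3 and value of joint bolt below 0.006 m and x of mid_0 in the frame of tray between -0.02 and 0.02 m and y of mid_0 in the frame of tray between -0.115 and 0.115 m and z of mid_0 in the frame of tray between 0.015 and 0.0225 m and angle between the x axis of each of mid_0, mid_1, mid_2, mid_3 and the x axis of tray, either way round below 0.2 rad and x of mid_1 in the frame of tray between -0.02 and 0.02 m and y of mid_1 in the frame of tray between -0.115 and 0.115 m and z of mid_1 in the frame of tray between 0.015 and 0.0225 m and x of mid_2 in the frame of tray between -0.02 and 0.02 m and y of mid_2 in the frame of tray between -0.115 and 0.115 m and z of mid_2 in the frame of tray between 0.015 and 0.0225 m and x of mid_3 in the frame of tray between -0.02 and 0.02 m and y of mid_3 in the frame of tray between -0.115 and 0.115 m and z of mid_3 in the frame of tray between 0.015 and 0.0225 m and x of short_0 in the frame of bin between -0.0725 and 0.0725 m and y of short_0 in the frame of bin between -0.1 and 0.1 m and z of each of short_0, short_1, long_1, long_2 in the frame of bin below 0.055 m and x of short_1 in the frame of bin between -0.0725 and 0.0725 m and y of short_1 in the frame of bin between -0.1 and 0.1 m and x of long_1 in the frame of bin between -0.0725 and 0.0725 m and y of long_1 in the frame of bin between -0.1 and 0.1 m and x of long_2 in the frame of bin between -0.0725 and 0.0725 m and y of long_2 in the frame of bin between -0.1 and 0.1 m and linear speed of each of tray, mid_0, mid_1, mid_2, mid_3, short_0, short_1, long_1, long_2 below 0.02 m/s); the robot touches nothing.
It fails at once if the jar, tin or spray can is moved more than 30 mm or tipped (distance of any of jar, tin, spray from where it was at the start of the episode above 0.03 m or angle between any of jar, tin, spray's own z axis and vertical above 0.4 rad).
It fails at once if the tray is tipped (angle between tray's own z axis and vertical above 0.35 rad).
Of mid_1, mid_2, mid_3 only 2 to 3 are there at a start; the rules pass over those that are not, and their reading is None.
Of long_1, long_2, short_1 only 1 to 2 are there at a start; the rules pass over those that are not, and their reading is None.
At some moment in a run one of mid_1, mid_2, mid_3, long_1, long_2, short_1 may be knocked a few centimetres aside while the robot is not near it.
Once in a run the grip may slacken for a moment while it holds something.
It also fails if it takes over 208 s, if anything falls off the work surface, if the arm or the gripper's body presses on something with over 40 N, if the wrist force passes 120 N, or if a joint passes its speed limit or range.

## Working session

There is one attempt and no reset: what is moved stays moved. The work goes in short steps, Python scripts to look and compute and a shell command to move; the robot and the scene stay as the last step left them, time stands still between calls to the robot, and variables do not carry over. Pictures are saved under pics/ and viewed, at most 14 in all, crops included, and the job is handed in when it is done.

```bash
mkdir -p pics; ls; cat > h.py <<'E'
import numpy as np, cv2, sys
from cell import r
def shot(name):
    m=r.camera_model(name); im,d=r.capture(name)
    return im,d,np.array(m["K"]),np.array(m["dist_coeffs"],float),np.array(m["view"])
def save(im,f): cv2.imwrite("pics/"+f,im[:,:,::-1])
def world(d,K,D,V):
    h,w=d.shape; uu,vv=np.meshgrid(np.arange(w,dtype=float),np.arange(h,dtype=float))
    p=cv2.undistortPoints(np.stack([uu.ravel(),vv.ravel()],1)[:,None],K,D)[:,0]
    z=d.ravel(); P=np.c_[p*z[:,None],z]
    R=V[:3,:3];t=V[:3,3]
    W=(P-t)@R; W[z==0]=np.nan
    return W.reshape(h,w,3)
E
python3 - <<'E'
from h import *
o=r.get_obs(); print(o["clock"],o["position"],o["tcp_rot"],o["opening"])
for n in("scene","side"):
    im,d,K,D,V=shot(n); save(im,n+"0.png"); np.savez(n+"0.npz",im=im,W=world(d,K,D,V)); print(n,np.linalg.inv(V)[:3,3].round(2))
E
```

```text
pics
0.0 [ 6.24601884e-01 -3.56980507e-05  2.91446524e-01] [-1.79912015e+02  7.13685198e-03  8.99983678e+01] 0.09145088989013854
scene [1.32 0.64 0.89]
side [0.14 0.58 0.89]
```

View pics/scene0.png

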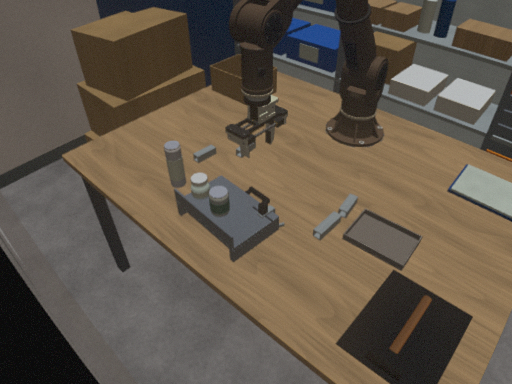

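View pics/side0.png

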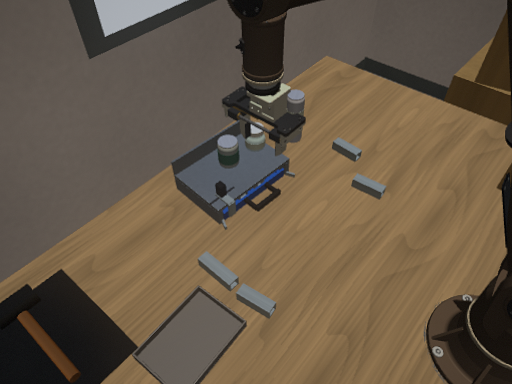

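The scene picture shows the shelf with jar and tin (220,210), the spray can (175,160), the bin (382,238), and sleeves near (205,153), (325,222) and (348,205). The side picture shows four bench sleeves at (347,149), (368,186), (218,268) and (257,300), the handle (265,197), the bolt knob (221,187) and the bin (190,340).

```bash
cat >> h.py <<'E'
def blobs(W,im,zlo,zhi,xr=(0.2,1.1),yr=(-.7,.7),step=.0015,minpx=60):
    x,y,z=W[...,0],W[...,1],W[...,2]
    m=(z>zlo)&(z<zhi)&(x>xr[0])&(x<xr[1])&(y>yr[0])&(y<yr[1])
    n,l,s,c=cv2.connectedComponentsWithStats(m.astype(np.uint8),connectivity=4)
    out=[]
    for i in range(1,n):
        if s[i,4]<minpx: continue
        P=W[l==i]; 
        (cx,cy),(a,b),ang=cv2.minAreaRect((P[:,:2]*1000).astype(np.float32))
        if b>a: a,b,ang=b,a,ang+90
        out.append((i,s[i,4],c[i].round(),round(cx),round(cy),round(a),round(b),round((ang+90)%180-90,1),(P[:,2].mean()*1000).round(1),im[l==i].mean(0).round()))
    return out
E
python3 - <<'E'
from h import *
for n in("side","scene"):
    f=np.load(n+"0.npz"); W=f["W"];im=f["im"]
    print(n,"bench z",np.nanmedian(W[(W[...,0]>.3)&(W[...,0]<.5)&(W[...,1]>-.2)&(W[...,1]<.3)][:,2]))
    for lo,hi in((.025,.035),(.055,.064),(.009,.030),(.066,.12)):
        print(lo,hi)
        for b in blobs(W,im,lo,hi,minpx=30): print(b)
E
```

```text
side bench z -0.00029476259935749723
0.025 0.035
(3, np.int32(217), array([347., 146.]), 562, -340, 91, 36, -4.4, np.float64(28.9), array([113., 119., 120.]))
(7, np.int32(179), array([268., 187.]), 633, -49, 131, 68, 86.4, np.float64(28.6), array([38., 49., 76.]))
(8, np.int32(270), array([369., 183.]), 429, -243, 90, 35, 2.2, np.float64(28.6), array([112., 120., 122.]))
(9, np.int32(49), array([186., 191.]), 808, 117, 92, 3, -4.6, np.float64(30.2), array([51., 48., 44.]))
(11, np.int32(113), array([254., 203.]), 630, 27, 75, 38, 24.0, np.float64(29.2), array([39., 38., 43.]))
(13, np.int32(37), array([205., 206.]), 723, 123, 74, 3, -4.1, np.float64(30.0), array([51., 48., 44.]))
(25, np.int32(521), array([218., 268.]), 562, 240, 111, 31, -1.3, np.float64(29.5), array([120., 126., 128.]))
(26, np.int32(504), array([256., 298.]), 441, 240, 90, 32, 8.1, np.float64(29.6), array([120., 126., 127.]))
(40, np.int32(952), array([ 42., 339.]), 720, 616, 213, 88, -10.0, np.float64(28.2), array([79., 51., 28.]))
0.055 0.064
(1, np.int32(3430), array([230., 173.]), 750, -19, 283, 192, 85.3, np
[... 3647 characters left out ...]
, np.float64(19.1), array([61., 57., 52.]))
(51, np.int32(600), array([410., 324.]), 709, 601, 201, 24, -0.0, np.float64(25.8), array([97., 67., 43.]))
0.066 0.12
(1, np.int32(198), array([175., 166.]), 747, -274, 54, 33, -28.3, np.float64(93.5), array([86., 81., 68.]))
(3, np.int32(246), array([200., 191.]), 773, -113, 60, 36, -34.5, np.float64(93.1), array([105., 106.,  96.]))
(4, np.int32(645), array([204., 219.]), 847, -24, 281, 10, 86.0, np.float64(92.2), array([64., 62., 59.]))
(5, np.int32(251), array([219., 208.]), 787, -9, 60, 29, -38.4, np.float64(94.1), array([55., 58., 50.]))
(6, np.int32(131), array([263., 209.]), 690, 90, 46, 22, -12.0, np.float64(89.5), array([58., 54., 49.]))
```

```bash
python3 -m crank '[{"hand":-0.05,"dx":40,"dy":15,"dz":0,"yaw":0.078},{"hand":-0.05,"dx":60,"dy":30,"dz":0,"yaw":0.078},{"hand":-0.05,"dx":60,"dy":30,"dz":0,"yaw":0.078},{"hand":-0.05,"dx":60,"dy":30,"dz":0,"yaw":0.078},{"hand":-0.05,"dx":60,"dy":30,"dz":0,"yaw":0.078},{"hand":-0.05,"dx":60,"dy":30,"dz":0,"yaw":0.078}]'; python3 - <<'E'
from h import *
im,d,K,D,V=shot("wrist"); save(im,"w1.png"); W=world(d,K,D,V); np.savez("w1.npz",im=im,W=W)
print(np.linalg.inv(V)[:3,3], r.get_obs()["position"],r.get_obs()["opening"])
for lo,hi in((.055,.064),(.07,.09),(.09,.11),(.022,.031),(.031,.04)):
    print(lo); [print(*b) for b in blobs(W,im,lo,hi,minpx=150)]
E
```

```text
clock: 0.6
position: [0.6547, 0.0585, 0.292]
tcp_rot: [-180.0, 0.1, 85.4]
force: [-0.3, -1.0, 1.0]
opening: 0.0562
grasp_force: 0.0
[0.66150524 0.13189935 0.38443542] [0.65470636 0.05852887 0.29220139] 0.0523163354855886
0.055
1 20872 [347. 175.] 758 34 191 172 -4.2 60.2 [140. 151. 162.]
15 1637 [290. 307.] 693 -105 80 41 -4.1 60.2 [142. 153. 165.]
0.07
1 1522 [444. 171.] 848 48 130 3 85.9 80.1 [62. 62. 59.]
4 318 [361. 228.] 769 -1 47 13 12.9 80.6 [44. 61. 48.]
0.09
1 1869 [458. 173.] 851 52 123 8 85.9 101.1 [67. 68. 67.]
13 642 [296. 155.] 697 85 24 20 -4.1 105.7 [48. 47. 47.]
50 231 [375. 231.] 775 2 39 8 -1.6 98.8 [33. 55. 40.]
0.022
1 2467 [38. 20.] 443 239 92 31 6.6 29.3 [170. 181. 183.]
2 2370 [148.  12.] 565 236 111 25 -2.1 29.4 [179. 191. 193.]
9 371 [241. 195.] 635 29 54 13 -4.2 27.6 [62. 58. 52.]
13 348 [243. 257.] 636 -40 43 34 -4.1 27.4 [52. 48. 43.]
0.031
328 725 [220. 228.] 611 -8 91 12 85.8 35.9 [54. 50. 47.]
```

View pics/w1.png

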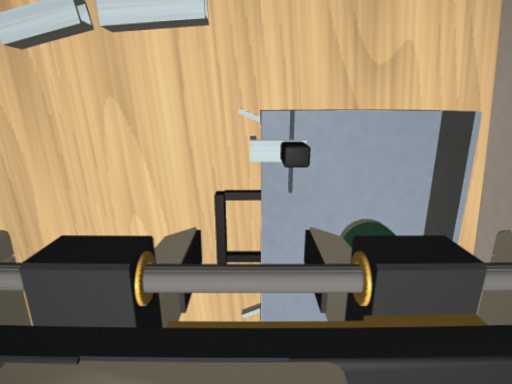

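The wrist view shows the knob at (296,155), 24×20 mm with its top at z = 106 mm as expected. The handle bar is at (220,228), with the tongue below it at (250,115).

```bash
python3 -m crank '[{"hand":-0.05,"dx":29,"dy":40,"dz":0,"yaw":-0.008},{"hand":-0.05,"dx":29,"dy":40,"dz":20,"yaw":-0.008},{"hand":-0.05,"dx":29,"dy":40,"dz":60,"yaw":-0.008},{"hand":-0.05,"dx":29,"dy":40,"dz":100,"yaw":-0.008},{"hand":-0.05,"dx":29,"dy":40,"dz":130,"yaw":-0.008},{"hand":-0.05,"dx":29,"dy":40,"dz":150,"yaw":-0.008},{"hand":-0.05,"dx":29,"dy":40,"dz":150,"yaw":-0.008},{"hand":-1,"dx":29,"dy":40,"dz":150,"yaw":-0.008},{"hand":-1,"dx":29,"dy":40,"dz":150,"yaw":-0.008},{"hand":-1,"dx":29,"dy":40,"dz":150,"yaw":-0.008},{"hand":-1,"dx":29,"dy":40,"dz":150,"yaw":-0.008},{"hand":-1,"dx":29,"dy":40,"dz":150,"yaw":-0.008}]'
```

```text
clock: 1.65
position: [0.6966, 0.0858, 0.1444]
tcp_rot: [-180.0, -0.0, 86.0]
force: [-8.0, -0.2, 6.7]
opening: 0.0238
grasp_force: 30.0
```

```bash
python3 -m crank '[{"hand":-1,"dx":9,"dy":0,"dz":0,"yaw":0},{"hand":-1,"dx":18,"dy":0,"dz":0,"yaw":0},{"hand":-1,"dx":27,"dy":0,"dz":0,"yaw":0},{"hand":-1,"dx":36,"dy":0,"dz":0,"yaw":0},{"hand":-1,"dx":45,"dy":0,"dz":0,"yaw":0},{"hand":-1,"dx":46,"dy":0,"dz":0,"yaw":0},{"hand":-1,"dx":46,"dy":0,"dz":0,"yaw":0},{"hand":-1,"dx":46,"dy":0,"dz":0,"yaw":0}]'
```

```text
clock: 2.32
position: [0.6999, 0.1293, 0.1444]
tcp_rot: [-180.0, 0.1, 85.9]
force: [-7.7, -6.4, 7.8]
opening: 0.0238
grasp_force: 30.0
```

```bash
python3 -m crank '[{"hand":-0.05,"dx":46,"dy":0,"dz":0,"yaw":0},{"hand":-0.05,"dx":46,"dy":0,"dz":0,"yaw":0},{"hand":-0.05,"dx":46,"dy":0,"dz":0,"yaw":0},{"hand":-0.05,"dx":46,"dy":0,"dz":-30,"yaw":0},{"hand":-0.05,"dx":46,"dy":0,"dz":-50,"yaw":0},{"hand":-0.05,"dx":20,"dy":-25,"dz":-50,"yaw":0},{"hand":-0.05,"dx":-10,"dy":-55,"dz":-50,"yaw":0},{"hand":-0.05,"dx":-40,"dy":-79,"dz":-50,"yaw":0},{"hand":-0.05,"dx":-75,"dy":-79,"dz":-50,"yaw":0},{"hand":-0.05,"dx":-99,"dy":-79,"dz":-50,"yaw":0},{"hand":-0.05,"dx":-99,"dy":-79,"dz":-30,"yaw":0},{"hand":-0.05,"dx":-99,"dy":-79,"dz":0,"yaw":0},{"hand":-0.05,"dx":-99,"dy":-79,"dz":20,"yaw":0},{"hand":-0.05,"dx":-99,"dy":-79,"dz":20,"yaw":0},{"hand":-0.05,"dx":-99,"dy":-79,"dz":20,"yaw":0}]'; python3 - <<'E'
from h import *
f=np.load("w1.npz"); W0=f["W"]
im,d,K,D,V=shot("wrist"); W=world(d,K,D,V)
print(r.get_obs()["position"])
for lo,hi in((.028,.04),(.09,.11)):
    print(lo); [print(*b) for b in blobs(W,im,lo,hi,minpx=150)]
E
```

```text
clock: 3.57
position: [0.6146, 0.0379, 0.1227]
tcp_rot: [-180.0, 0.0, 86.0]
force: [0.1, -0.7, -0.1]
opening: 0.0438
grasp_force: 0.0
[0.61544846 0.03822848 0.12373283]
0.028
1 195 [319.  64.] 658 131 23 7 -77.5 34.0 [91. 90. 81.]
87 739 [251. 245.] 615 25 24 15 85.7 35.2 [50. 47. 44.]
130 497 [250. 306.] 610 -17 23 12 86.4 35.9 [51. 48. 45.]
0.09
1 5209 [472.  41.] 699 128 23 20 -4.3 103.9 [30. 29. 29.]
4 247 [188. 259.] 589 50 13 4 -20.9 94.2 [95. 89. 76.]
8 244 [316. 259.] 643 47 13 4 13.1 94.2 [93. 88. 75.]
10 259 [197. 303.] 592 36 14 3 86.3 103.4 [78. 73. 65.]
11 273 [309. 303.] 638 32 15 3 86.2 103.6 [82. 77. 69.]
```

```bash
python3 -m crank '[{"hand":-0.05,"dx":-30,"dy":-1,"dz":0,"yaw":0},{"hand":-0.05,"dx":-46,"dy":-1,"dz":0,"yaw":0},{"hand":-0.05,"dx":-46,"dy":-1,"dz":15,"yaw":0},{"hand":-0.05,"dx":-46,"dy":-1,"dz":35,"yaw":0},{"hand":-0.05,"dx":-46,"dy":-1,"dz":48,"yaw":0},{"hand":-0.05,"dx":-46,"dy":-1,"dz":48,"yaw":0},{"hand":-1,"dx":-46,"dy":-1,"dz":48,"yaw":0},{"hand":-1,"dx":-46,"dy":-1,"dz":48,"yaw":0},{"hand":-1,"dx":-46,"dy":-1,"dz":48,"yaw":0},{"hand":-1,"dx":-46,"dy":-1,"dz":48,"yaw":0},{"hand":-1,"dx":-46,"dy":-1,"dz":48,"yaw":0},{"hand":-1,"dx":-46,"dy":-1,"dz":48,"yaw":0}]'
```

```text
clock: 4.62
position: [0.6104, -0.0073, 0.0748]
tcp_rot: [180.0, -0.0, 86.0]
force: [-3.2, 0.2, 5.8]
opening: 0.0117
grasp_force: 30.0
```

```bash
python3 -m crank '[{"hand":-1,"dx":0,"dy":-4,"dz":0,"yaw":0},{"hand":-1,"dx":0,"dy":-10,"dz":0,"yaw":0},{"hand":-1,"dx":0,"dy":-18,"dz":0,"yaw":0},{"hand":-1,"dx":0,"dy":-27,"dz":0,"yaw":0},{"hand":-1,"dx":0,"dy":-36,"dz":0,"yaw":0},{"hand":-1,"dx":0,"dy":-45,"dz":0,"yaw":0},{"hand":-1,"dx":0,"dy":-54,"dz":0,"yaw":0},{"hand":-1,"dx":0,"dy":-63,"dz":0,"yaw":0},{"hand":-1,"dx":0,"dy":-72,"dz":0,"yaw":0},{"hand":-1,"dx":0,"dy":-81,"dz":0,"yaw":0},{"hand":-1,"dx":0,"dy":-90,"dz":0,"yaw":0},{"hand":-1,"dx":0,"dy":-99,"dz":0,"yaw":0},{"hand":-1,"dx":0,"dy":-107,"dz":0,"yaw":0},{"hand":-1,"dx":0,"dy":-114,"dz":0,"yaw":0},{"hand":-1,"dx":0,"dy":-120,"dz":0,"yaw":0},{"hand":-1,"dx":0,"dy":-124,"dz":0,"yaw":0},{"hand":-1,"dx":0,"dy":-125,"dz":0,"yaw":0},{"hand":-1,"dx":0,"dy":-125,"dz":0,"yaw":0},{"hand":-1,"dx":0,"dy":-125,"dz":0,"yaw":0}]'
```

```text
clock: 6.2
position: [0.4859, 0.0014, 0.0745]
tcp_rot: [180.0, -0.0, 86.0]
force: [2.8, -0.2, 5.9]
opening: 0.0117
grasp_force: 30.0
```

```bash
python3 -m crank '[{"hand":-0.05,"dx":0,"dy":0,"dz":0,"yaw":0},{"hand":-0.05,"dx":0,"dy":0,"dz":0,"yaw":0},{"hand":-0.05,"dx":0,"dy":0,"dz":0,"yaw":0},{"hand":-0.05,"dx":0,"dy":0,"dz":-20,"yaw":0},{"hand":-0.05,"dx":0,"dy":0,"dz":-55,"yaw":0},{"hand":-0.05,"dx":0,"dy":20,"dz":-90,"yaw":-0.12},{"hand":-0.05,"dx":0,"dy":50,"dz":-125,"yaw":-0.24},{"hand":-0.05,"dx":0,"dy":80,"dz":-160,"yaw":-0.36},{"hand":-0.05,"dx":0,"dy":110,"dz":-195,"yaw":-0.48},{"hand":-0.05,"dx":0,"dy":130,"dz":-230,"yaw":-0.6},{"hand":-0.05,"dx":0,"dy":130,"dz":-260,"yaw":-0.72},{"hand":-0.05,"dx":0,"dy":130,"dz":-275,"yaw":-0.84},{"hand":-0.05,"dx":0,"dy":130,"dz":-275,"yaw":-0.96},{"hand":-0.05,"dx":0,"dy":130,"dz":-275,"yaw":-1.08},{"hand":-0.05,"dx":0,"dy":130,"dz":-275,"yaw":-1.2},{"hand":-0.05,"dx":0,"dy":130,"dz":-275,"yaw":-1.32},{"hand":-0.05,"dx":0,"dy":130,"dz":-275,"yaw":-1.44},{"hand":-0.05,"dx":0,"dy":130,"dz":-275,"yaw":-1.57},{"hand":-0.05,"dx":0,"dy":130,"dz":-275,"yaw":-1.57},{"hand":-0.05,"dx":0,"dy":130,"dz":-275,"yaw":-1.57}]'; python3 - <<'E'
from h import *
im,d,K,D,V=shot("wrist"); save(im,"w2.png"); W=world(d,K,D,V); np.savez("w2.npz",im=im,W=W)
o=r.get_obs();print(np.linalg.inv(V)[:3,3], o["position"],o["q"])
for lo,hi in((.024,.031),(.031,.04),(.09,.11)):
    print(lo); [print(*b) for b in blobs(W,im,lo,hi,minpx=150)]
E
```

```text
clock: 7.87
position: [0.6149, -0.0079, 0.3485]
tcp_rot: [-180.0, -0.1, 175.7]
force: [-1.0, 0.8, -0.8]
opening: 0.0435
grasp_force: 0.0
[ 0.54247217 -0.00269699  0.44117526] [ 0.61503133 -0.00789333  0.34872282] [  7.87391836  23.15397541 -17.61544353  85.53461158   7.15413682
  72.4935613   75.11469785]
0.024
1 1522 [51. 33.] 435 -244 80 32 5.2 29.6 [175. 187. 188.]
2 1201 [448.  23.] 459 242 57 32 6.6 29.3 [174. 186. 187.]
20 1746 [251.  97.] 518 -2 240 52 85.7 28.0 [ 79. 122. 178.]
26 2064 [440. 109.] 565 240 110 33 -1.0 29.4 [185. 198. 199.]
34 947 [  9. 148.] 564 -338 89 30 -5.6 29.4 [165. 176. 177.]
0.031
239 769 [251.  60.] 487 0 91 11 85.6 35.7 [66. 62. 59.]
349 1603 [228. 147.] 591 -39 90 30 -2.5 34.2 [201. 215. 220.]
362 1275 [274. 146.] 594 21 70 30 -3.8 34.1 [200. 215. 219.]
0.09
1 194 [372. 230.] 692 127 21 11 -73.1 101.5 [31. 29. 27.]
```

View pics/w2.png

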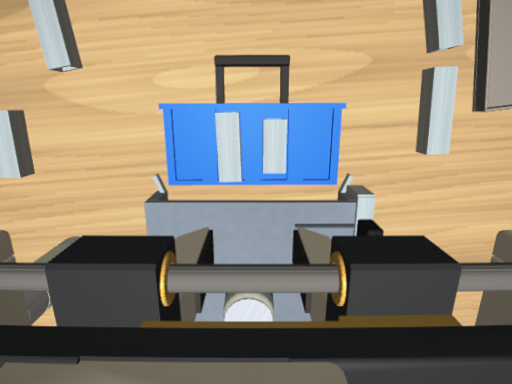

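The tray is out. mid_0 (90 mm) is in pocket 1 at (228,147) and the short sleeve (70 mm) is in pocket 2 at (274,146). The bench sleeves measure as before.

```bash
python3 -m crank '[{"hand":-0.17,"dx":23,"dy":27,"dz":30,"yaw":0},{"hand":-0.17,"dx":23,"dy":27,"dz":70,"yaw":0},{"hand":-0.17,"dx":23,"dy":27,"dz":110,"yaw":0},{"hand":-0.17,"dx":23,"dy":27,"dz":150,"yaw":0},{"hand":-0.17,"dx":23,"dy":27,"dz":190,"yaw":0},{"hand":-0.17,"dx":23,"dy":27,"dz":225,"yaw":0},{"hand":-0.17,"dx":23,"dy":27,"dz":250,"yaw":0},{"hand":-0.17,"dx":23,"dy":27,"dz":268,"yaw":0},{"hand":-0.17,"dx":23,"dy":27,"dz":268,"yaw":0},{"hand":-1,"dx":23,"dy":27,"dz":268,"yaw":0},{"hand":-1,"dx":23,"dy":27,"dz":268,"yaw":0},{"hand":-1,"dx":23,"dy":27,"dz":268,"yaw":0},{"hand":-1,"dx":23,"dy":27,"dz":268,"yaw":0},{"hand":-1,"dx":23,"dy":27,"dz":255,"yaw":0},{"hand":-1,"dx":23,"dy":27,"dz":230,"yaw":0},{"hand":-1,"dx":23,"dy":27,"dz":200,"yaw":0},{"hand":-1,"dx":23,"dy":27,"dz":170,"yaw":0},{"hand":-1,"dx":23,"dy":27,"dz":150,"yaw":0},{"hand":-1,"dx":23,"dy":27,"dz":150,"yaw":0}]'
```

```text
clock: 9.5
position: [0.5967, 0.0212, 0.2049]
tcp_rot: [179.9, 0.5, 175.9]
force: [1.1, -0.9, -0.8]
opening: 0.0297
grasp_force: 30.0
```

```bash
python3 -m crank '[{"hand":-1,"dx":8,"dy":20,"dz":0,"yaw":0},{"hand":-1,"dx":20,"dy":55,"dz":0,"yaw":0},{"hand":-1,"dx":34,"dy":92,"dz":0,"yaw":0},{"hand":-1,"dx":48,"dy":129,"dz":0,"yaw":0},{"hand":-1,"dx":62,"dy":166,"dz":0,"yaw":0},{"hand":-1,"dx":76,"dy":203,"dz":0,"yaw":0},{"hand":-1,"dx":90,"dy":240,"dz":0,"yaw":0},{"hand":-1,"dx":104,"dy":275,"dz":0,"yaw":0},{"hand":-1,"dx":116,"dy":305,"dz":10,"yaw":0},{"hand":-1,"dx":125,"dy":326,"dz":35,"yaw":0},{"hand":-1,"dx":125,"dy":326,"dz":65,"yaw":0},{"hand":-1,"dx":125,"dy":326,"dz":95,"yaw":0},{"hand":-1,"dx":125,"dy":326,"dz":114,"yaw":0},{"hand":-1,"dx":125,"dy":326,"dz":114,"yaw":0},{"hand":-1,"dx":125,"dy":326,"dz":114,"yaw":0},{"hand":0.1,"dx":125,"dy":326,"dz":114,"yaw":0},{"hand":0.1,"dx":125,"dy":326,"dz":114,"yaw":0},{"hand":0.1,"dx":125,"dy":326,"dz":114,"yaw":0},{"hand":0.1,"dx":125,"dy":326,"dz":95,"yaw":0},{"hand":0.1,"dx":125,"dy":326,"dz":60,"yaw":0}]'
```

```text
clock: 11.17
position: [0.4914, 0.3532, 0.1372]
tcp_rot: [-179.8, -0.2, 175.9]
force: [-0.2, 0.2, 0.1]
opening: 0.0501
grasp_force: 0.0
```

```bash
cat > look.py <<'E'
from h import *
o=r.get_obs(); p=o["position"]*1000; y=np.radians(o["tcp_rot"][2])
print(o["clock"],p.round(1),o["tcp_rot"].round(1) if hasattr(o["tcp_rot"],'round') else o["tcp_rot"],o["opening"])
for n in sys.argv[1:]:
    im,d,K,D,V=shot(n); W=world(d,K,D,V); save(im,"last_%s.png"%n)
    for b in blobs(W,im,.025,.037,minpx=60):
        if b[5]<60 or b[5]>130 or not 24<b[6]<42 or b[9].mean()<80 : continue
        v=np.array([b[3]-p[0],b[4]-p[1]])
        tx=np.array([np.cos(y),np.sin(y)]); ty=np.array([np.sin(y),-np.cos(y)])
        print(n,*b[3:9],"dx %.0f dy %.0f"%(v@tx,v@ty))
E
python3 look.py side scene
```

```text
11.1667 [491.4 353.2 137.2] [-179.8   -0.2  175.9] 0.05009606139793639
side 562 -340 91 37 -5.7 28.9 dx -120 dy -686
side 429 -242 90 37 2.9 28.8 dx 20 dy -598
side 589 -38 91 33 -2.7 32.5 dx -125 dy -383
side 441 239 90 32 7.4 29.6 dx 42 dy -117
side 484 355 60 32 -3.5 33.6 dx 7 dy 1
scene 431 -243 91 33 6.0 28.5 dx 18 dy -599
scene 567 -336 92 33 -4.3 29.0 dx -124 dy -682
scene 443 242 91 31 8.7 28.5 dx 40 dy -114
scene 564 241 111 31 -1.3 30.1 dx -80 dy -107
scene 491 355 76 32 -3.6 33.3 dx 0 dy 2
```

```bash
python3 -m crank '[{"hand":0.1,"dx":-20,"dy":-27,"dz":-10,"yaw":-0.045},{"hand":0.1,"dx":-40,"dy":-55,"dz":-10,"yaw":-0.045},{"hand":0.1,"dx":-60,"dy":-83,"dz":-10,"yaw":-0.045},{"hand":0.1,"dx":-79,"dy":-108,"dz":0,"yaw":-0.045},{"hand":0.1,"dx":-79,"dy":-108,"dz":25,"yaw":-0.045},{"hand":0.1,"dx":-79,"dy":-108,"dz":50,"yaw":-0.045},{"hand":0.1,"dx":-79,"dy":-108,"dz":63,"yaw":-0.045},{"hand":0.1,"dx":-79,"dy":-108,"dz":63,"yaw":-0.045},{"hand":-1,"dx":-79,"dy":-108,"dz":63,"yaw":-0.045},{"hand":-1,"dx":-79,"dy":-108,"dz":63,"yaw":-0.045},{"hand":-1,"dx":-79,"dy":-108,"dz":63,"yaw":-0.045},{"hand":-1,"dx":-79,"dy":-108,"dz":63,"yaw":-0.045},{"hand":-1,"dx":-79,"dy":-108,"dz":63,"yaw":-0.045},{"hand":-1,"dx":-79,"dy":-108,"dz":45,"yaw":-0.045},{"hand":-1,"dx":-79,"dy":-108,"dz":15,"yaw":-0.045},{"hand":-1,"dx":-79,"dy":-108,"dz":-15,"yaw":-0.045},{"hand":-1,"dx":-79,"dy":-108,"dz":-40,"yaw":-0.045},{"hand":-1,"dx":-79,"dy":-108,"dz":-40,"yaw":-0.045},{"hand":-1,"dx":-79,"dy":-108,"dz":-40,"yaw":-0.045}]'
```

```text
clock: 12.85
position: [0.5647, 0.242, 0.1811]
tcp_rot: [179.9, 0.2, 178.5]
force: [-0.3, -0.5, -1.3]
opening: 0.0292
grasp_force: 30.0
```

```bash
python3 -m crank '[{"hand":-1,"dx":10,"dy":20,"dz":0,"yaw":-0.07},{"hand":-1,"dx":24,"dy":55,"dz":0,"yaw":-0.07},{"hand":-1,"dx":39,"dy":92,"dz":0,"yaw":-0.07},{"hand":-1,"dx":54,"dy":128,"dz":0,"yaw":-0.07},{"hand":-1,"dx":69,"dy":163,"dz":0,"yaw":-0.07},{"hand":-1,"dx":80,"dy":192,"dz":5,"yaw":-0.07},{"hand":-1,"dx":80,"dy":192,"dz":25,"yaw":-0.07},{"hand":-1,"dx":80,"dy":192,"dz":55,"yaw":-0.07},{"hand":-1,"dx":80,"dy":192,"dz":80,"yaw":-0.07},{"hand":-1,"dx":80,"dy":192,"dz":95,"yaw":-0.07},{"hand":-1,"dx":80,"dy":192,"dz":95,"yaw":-0.07},{"hand":-1,"dx":80,"dy":192,"dz":95,"yaw":-0.07},{"hand":0.0,"dx":80,"dy":192,"dz":95,"yaw":-0.07},{"hand":0.0,"dx":80,"dy":192,"dz":95,"yaw":-0.07},{"hand":0.0,"dx":80,"dy":192,"dz":95,"yaw":-0.07},{"hand":0.0,"dx":80,"dy":192,"dz":75,"yaw":-0.07},{"hand":0.0,"dx":80,"dy":192,"dz":40,"yaw":-0.07},{"hand":0.0,"dx":80,"dy":160,"dz":20,"yaw":-0.07},{"hand":0.0,"dx":85,"dy":125,"dz":20,"yaw":-0.1},{"hand":0.0,"dx":90,"dy":90,"dz":20,"yaw":-0.1}]'; python3 look.py side
```

```text
clock: 14.52
position: [0.4768, 0.3339, 0.1613]
tcp_rot: [179.9, 0.2, -175.6]
force: [-0.0, -0.7, -0.8]
opening: 0.0461
grasp_force: 0.0
14.5167 [476.8 333.9 161.3] [ 179.9    0.2 -175.6] 0.046094001510852696
side 563 -339 91 36 -4.3 28.8 dx -34 dy -677
side 429 -243 89 34 4.8 28.8 dx 92 dy -571
side 589 -38 92 34 -1.4 32.5 dx -83 dy -379
side 441 240 91 32 7.4 29.6 dx 43 dy -91
side 486 434 111 31 2.1 33.5 dx -17 dy 99
```

```bash
python3 -m crank '[{"hand":0.0,"dx":14,"dy":-30,"dz":0,"yaw":-0.054},{"hand":0.0,"dx":28,"dy":-60,"dz":10,"yaw":-0.054},{"hand":0.0,"dx":42,"dy":-91,"dz":20,"yaw":-0.054},{"hand":0.0,"dx":42,"dy":-91,"dz":45,"yaw":-0.054},{"hand":0.0,"dx":42,"dy":-91,"dz":70,"yaw":-0.054},{"hand":0.0,"dx":42,"dy":-91,"dz":85,"yaw":-0.054},{"hand":0.0,"dx":42,"dy":-91,"dz":85,"yaw":-0.054},{"hand":-1,"dx":42,"dy":-91,"dz":85,"yaw":-0.054},{"hand":-1,"dx":42,"dy":-91,"dz":85,"yaw":-0.054},{"hand":-1,"dx":42,"dy":-91,"dz":85,"yaw":-0.054},{"hand":-1,"dx":42,"dy":-91,"dz":85,"yaw":-0.054},{"hand":-1,"dx":42,"dy":-91,"dz":85,"yaw":-0.054},{"hand":-1,"dx":42,"dy":-91,"dz":65,"yaw":-0.054},{"hand":-1,"dx":42,"dy":-91,"dz":35,"yaw":-0.054},{"hand":-1,"dx":42,"dy":-91,"dz":5,"yaw":-0.054},{"hand":-1,"dx":42,"dy":-91,"dz":-20,"yaw":-0.054},{"hand":-1,"dx":42,"dy":-91,"dz":-20,"yaw":-0.054},{"hand":-1,"dx":42,"dy":-91,"dz":-20,"yaw":-0.054}]'; python3 - <<'E'
from h import *
im,d,K,D,V=shot("wrist"); save(im,"w3.png")
E
```

```text
clock: 16.07
position: [0.4419, 0.2403, 0.1809]
tcp_rot: [179.9, 0.2, -172.7]
force: [0.8, -0.4, -0.8]
opening: 0.0296
grasp_force: 30.0
```

```bash
python3 -m crank '[{"hand":-1,"dx":-10,"dy":-18,"dz":0,"yaw":0.05},{"hand":-1,"dx":-26,"dy":-50,"dz":0,"yaw":0.1},{"hand":-1,"dx":-44,"dy":-84,"dz":0,"yaw":0.15},{"hand":-1,"dx":-62,"dy":-118,"dz":0,"yaw":0.204},{"hand":-1,"dx":-80,"dy":-152,"dz":0,"yaw":0.204},{"hand":-1,"dx":-98,"dy":-186,"dz":0,"yaw":0.204},{"hand":-1,"dx":-114,"dy":-216,"dz":0,"yaw":0.204},{"hand":-1,"dx":-124,"dy":-236,"dz":10,"yaw":0.204},{"hand":-1,"dx":-124,"dy":-236,"dz":20,"yaw":0.204},{"hand":-1,"dx":-124,"dy":-236,"dz":20,"yaw":0.204},{"hand":-1,"dx":-124,"dy":-236,"dz":20,"yaw":0.204},{"hand":-1,"dx":-124,"dy":-236,"dz":20,"yaw":0.204}]'; python3 - <<'E'
from h import *
im,d,K,D,V=shot("wrist"); save(im,"w4.png"); W=world(d,K,D,V); np.savez("w4.npz",im=im,W=W)
print(r.get_obs()["position"],r.get_obs()["tcp_rot"],r.get_obs()["opening"])
for lo,hi in((.024,.031),(.031,.04),(.095,.115)):
    print(lo); [print(*b) for b in blobs(W,im,lo,hi,minpx=150)]
E
```

```text
clock: 17.12
position: [0.5934, 0.0234, 0.1588]
tcp_rot: [180.0, -0.1, 175.8]
force: [0.6, 0.6, 0.0]
opening: 0.0297
grasp_force: 30.0
[0.59371449 0.02338495 0.15929451] [ 1.79968210e+02 -2.97493912e-02  1.75785663e+02] 0.02993221535375768
0.024
1 5615 [209. 123.] 518 -3 240 52 86.0 27.9 [ 66. 113. 172.]
4 180 [189. 191.] 580 -23 67 4 0.2 27.6 [90. 91. 84.]
0.031
1 2830 [204.  57.] 487 0 92 13 85.9 35.8 [57. 55. 53.]
2 3471 [168. 193.] 578 -38 64 30 -2.5 34.1 [210. 222. 224.]
0.095
1 6778 [252. 218.] 572 25 59 47 85.4 112.6 [198. 208. 208.]
2 1633 [253. 306.] 619 21 30 18 84.6 113.3 [208. 221. 223.]
```

View pics/w4.png

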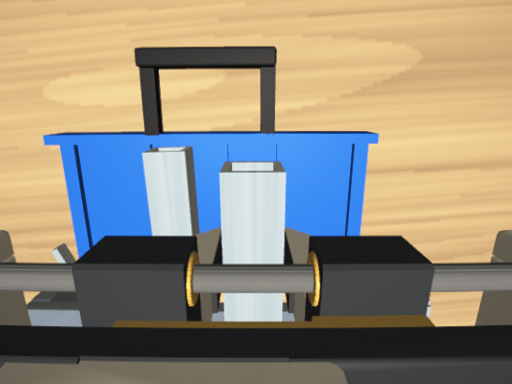

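```bash
python3 - <<'E'
from h import *
f=np.load("w4.npz");W=f["W"]
m=(W[...,2]>.095)&(W[...,2]<.118)
m[:, :215]=0; m[:,292:]=0
P=W[m][:,:2]*1000; a=np.radians(-4.2); ex=np.array([np.cos(a),np.sin(a)]);ey=np.array([-ex[1],ex[0]])
T=np.array([592.7,-8.1])
u=(P-T)@ex; v=(P-T)@ey
print("held sleeve tray x range",np.percentile(u,[0,.5,99.5,100]).round(1),"y",np.percentile(v[u<-20],[1,50,99]).round(1), np.median(W[m][:,2]))
m=(W[...,2]>.031)&(W[...,2]<.037)&(W[...,0]>.53);m[:,205:]=0
P=W[m][:,:2]*1000;u=(P-T)@ex; v=(P-T)@ey
print("mid0 front",np.percentile(u,[.5]),"y",np.percentile(v,[1,50,99]))
m=(W[...,2]>.026)&(W[...,2]<.0295)&(W[...,0]<.56)&(W[...,0]>.531)
P=W[m][:,:2]*1000;u=(P-T)@ex; v=(P-T)@ey
print("front wall x",np.percentile(u,[2,98]),"y",np.percentile(v,[.5,99.5]))
E
```

```text
held sleeve tray x range [-46.3 -46.   32.4  33.4] y [16.2 30.9 45.7] 0.11340657950247393
mid0 front [-44.23251618] y [-123.89936112  -30.43521886  -15.62098944]
front wall x [-61.42313217 -49.21044436] y [-117.20981681  118.74522659]
```

```bash
python3 -m crank '[{"hand":-1,"dx":-1,"dy":-1,"dz":20,"yaw":0},{"hand":-1,"dx":-1,"dy":-1,"dz":45,"yaw":0},{"hand":-1,"dx":-1,"dy":-1,"dz":65,"yaw":0},{"hand":-1,"dx":-1,"dy":-1,"dz":74,"yaw":0},{"hand":-1,"dx":-1,"dy":-1,"dz":78,"yaw":0},{"hand":-1,"dx":-1,"dy":-1,"dz":78,"yaw":0},{"hand":-1,"dx":-1,"dy":-1,"dz":78,"yaw":0},{"hand":-0.17,"dx":-1,"dy":-1,"dz":78,"yaw":0},{"hand":-0.17,"dx":-1,"dy":-1,"dz":78,"yaw":0},{"hand":-0.17,"dx":-1,"dy":-1,"dz":78,"yaw":0},{"hand":-0.17,"dx":-1,"dy":-1,"dz":60,"yaw":0},{"hand":-0.17,"dx":-1,"dy":-1,"dz":30,"yaw":0},{"hand":-0.17,"dx":-1,"dy":-1,"dz":0,"yaw":0},{"hand":-0.17,"dx":-1,"dy":-1,"dz":-20,"yaw":0},{"hand":-0.17,"dx":20,"dy":-50,"dz":-30,"yaw":0},{"hand":0.0,"dx":40,"dy":-85,"dz":-30,"yaw":0},{"hand":0.0,"dx":60,"dy":-120,"dz":-30,"yaw":0},{"hand":0.0,"dx":80,"dy":-155,"dz":-30,"yaw":0},{"hand":0.0,"dx":80,"dy":-155,"dz":-30,"yaw":0},{"hand":0.0,"dx":80,"dy":-155,"dz":-30,"yaw":0}]'; python3 look.py side scene wrist
```

```text
clock: 18.83
position: [0.5007, -0.1306, 0.1897]
tcp_rot: [-179.9, -0.0, 175.3]
force: [0.1, 0.2, -0.4]
opening: 0.0458
grasp_force: 0.0
18.8333 [ 500.7 -130.6  189.7] [-179.9   -0.   175.3] 0.04581977892566374
side 428 -242 90 35 5.0 28.9 dx 63 dy -117
side 590 -37 94 35 -3.5 32.3 dx -81 dy 101
side 595 21 92 34 -3.5 32.4 dx -82 dy 159
side 491 355 73 32 -3.6 33.6 dx 49 dy 483
side 486 435 110 31 3.1 33.5 dx 61 dy 563
scene 433 -242 96 33 4.1 28.5 dx 58 dy -117
scene 567 -337 91 35 -4.0 28.6 dx -83 dy -200
scene 491 355 77 31 -4.2 33.4 dx 49 dy 483
scene 483 435 126 33 1.7 33.0 dx 64 dy 562
wrist 430 -244 90 32 4.7 30.0 dx 61 dy -119
```

```bash
python3 -m crank '[{"hand":0.0,"dx":18,"dy":-32,"dz":0,"yaw":-0.08},{"hand":0.0,"dx":36,"dy":-66,"dz":10,"yaw":-0.16},{"hand":0.0,"dx":54,"dy":-100,"dz":20,"yaw":-0.16},{"hand":0.0,"dx":61,"dy":-118,"dz":45,"yaw":-0.16},{"hand":0.0,"dx":61,"dy":-118,"dz":75,"yaw":-0.16},{"hand":0.0,"dx":61,"dy":-118,"dz":100,"yaw":-0.16},{"hand":0.0,"dx":61,"dy":-118,"dz":113,"yaw":-0.16},{"hand":0.0,"dx":61,"dy":-118,"dz":113,"yaw":-0.16},{"hand":-1,"dx":61,"dy":-118,"dz":113,"yaw":-0.16},{"hand":-1,"dx":61,"dy":-118,"dz":113,"yaw":-0.16},{"hand":-1,"dx":61,"dy":-118,"dz":113,"yaw":-0.16},{"hand":-1,"dx":61,"dy":-118,"dz":113,"yaw":-0.16},{"hand":-1,"dx":61,"dy":-118,"dz":113,"yaw":-0.16},{"hand":-1,"dx":61,"dy":-118,"dz":95,"yaw":-0.16},{"hand":-1,"dx":61,"dy":-118,"dz":65,"yaw":-0.16},{"hand":-1,"dx":61,"dy":-118,"dz":35,"yaw":-0.16},{"hand":-1,"dx":61,"dy":-118,"dz":10,"yaw":-0.16},{"hand":-1,"dx":61,"dy":-118,"dz":10,"yaw":-0.16},{"hand":-1,"dx":61,"dy":-118,"dz":10,"yaw":-0.16}]'
```

```text
clock: 20.57
position: [0.4336, -0.2402, 0.1808]
tcp_rot: [-179.9, 0.2, -175.2]
force: [0.3, 0.6, -2.3]
opening: 0.03
grasp_force: 30.0
```

```bash
python3 -m crank '[{"hand":-1,"dx":-14,"dy":11,"dz":0,"yaw":0.04},{"hand":-1,"dx":-40,"dy":32,"dz":0,"yaw":0.08},{"hand":-1,"dx":-68,"dy":54,"dz":0,"yaw":0.12},{"hand":-1,"dx":-96,"dy":76,"dz":0,"yaw":0.16},{"hand":-1,"dx":-124,"dy":99,"dz":0,"yaw":0.16},{"hand":-1,"dx":-150,"dy":120,"dz":5,"yaw":0.16},{"hand":-1,"dx":-166,"dy":131,"dz":15,"yaw":0.16},{"hand":-1,"dx":-166,"dy":131,"dz":20,"yaw":0.16},{"hand":-1,"dx":-166,"dy":131,"dz":20,"yaw":0.16},{"hand":-1,"dx":-166,"dy":131,"dz":20,"yaw":0.16},{"hand":-1,"dx":-166,"dy":131,"dz":20,"yaw":0.16}]'; cat > held.py <<'E'
from h import *
o=r.get_obs(); p=o["position"]*1000
im,d,K,D,V=shot("wrist"); W=world(d,K,D,V); save(im,"held.png")
a=np.radians(-4.3); ex=np.array([np.cos(a),np.sin(a)]);ey=np.array([-ex[1],ex[0]])
m=(W[...,2]>.026)&(W[...,2]<.0295)&(W[...,0]<.57)&(W[...,0]>.531); P=W[m][:,:2]*1000
T=np.array([592.7,-8.1]); 
u=(P-T)@ex; v=(P-T)@ey; print("wall x",np.percentile(u,[2,98]).round(1),"y",np.percentile(v,[.5,99.5]).round(1))
m=(W[...,2]>.095)&(W[...,2]<.121); m[:,:212]=0; m[:,295:]=0
P=W[m][:,:2]*1000;u=(P-T)@ex; v=(P-T)@ey
print(p.round(1),o["tcp_rot"],o["opening"],"held x front %.1f"%np.percentile(u,.5),"y",np.percentile(v[u<u.min()+25],[1,50,99]).round(1),"top",np.median(W[m][:,2])*1000)
[print(*b) for b in blobs(W,im,.031,.04,minpx=150)]
E
python3 held.py
```

```text
clock: 21.48
position: [0.5863, -0.0967, 0.1588]
tcp_rot: [-180.0, -0.1, 175.6]
force: [0.4, -0.2, -1.5]
opening: 0.0297
grasp_force: 30.0
wall x [-61.9 -40.5] y [-117.9   96.4]
[586.3 -96.7 158.8] [-1.79951722e+02 -8.63139679e-02  1.75560518e+02] 0.029685865065266392 held x front -49.8 y [-103.9  -89.3  -74.4] top 111.41919385857038
1 2844 [389.  54.] 487 0 92 13 85.7 35.6 [46. 43. 42.]
2 3679 [333. 191.] 579 -38 66 31 -2.7 34.0 [195. 209. 213.]
3 3898 [415. 195.] 592 21 82 32 -3.6 33.9 [189. 203. 206.]
```

```bash
python3 -m crank '[{"hand":-1,"dx":-5,"dy":-1,"dz":15,"yaw":0},{"hand":-1,"dx":-5,"dy":-1,"dz":40,"yaw":0},{"hand":-1,"dx":-5,"dy":-1,"dz":60,"yaw":0},{"hand":-1,"dx":-5,"dy":-1,"dz":72,"yaw":0},{"hand":-1,"dx":-5,"dy":-1,"dz":77,"yaw":0},{"hand":-1,"dx":-5,"dy":-1,"dz":77,"yaw":0},{"hand":-1,"dx":-5,"dy":-1,"dz":77,"yaw":0},{"hand":-0.17,"dx":-5,"dy":-1,"dz":77,"yaw":0},{"hand":-0.17,"dx":-5,"dy":-1,"dz":77,"yaw":0},{"hand":-0.17,"dx":-5,"dy":-1,"dz":77,"yaw":0},{"hand":-0.17,"dx":-5,"dy":-1,"dz":60,"yaw":0},{"hand":-0.17,"dx":-5,"dy":-1,"dz":30,"yaw":0},{"hand":-0.17,"dx":-5,"dy":-1,"dz":0,"yaw":0},{"hand":-0.17,"dx":-5,"dy":-20,"dz":-30,"yaw":0},{"hand":-0.17,"dx":-5,"dy":-50,"dz":-50,"yaw":0},{"hand":0.0,"dx":-20,"dy":-85,"dz":-50,"yaw":0},{"hand":0.0,"dx":-35,"dy":-120,"dz":-50,"yaw":0},{"hand":0.0,"dx":-50,"dy":-150,"dz":-50,"yaw":0},{"hand":0.0,"dx":-50,"dy":-150,"dz":-50,"yaw":0},{"hand":0.0,"dx":-50,"dy":-150,"dz":-50,"yaw":0}]'; python3 look.py side wrist
```

```text
clock: 23.2
position: [0.6257, -0.2513, 0.209]
tcp_rot: [-180.0, 0.0, 175.4]
force: [0.1, 0.3, 0.3]
opening: 0.0462
grasp_force: 0.0
23.2 [ 625.7 -251.3  209. ] [-180.     0.   175.4] 0.04620674304386779
side 562 -339 92 38 -3.4 28.7 dx 56 dy -92
side 586 -97 91 34 -3.6 32.4 dx 52 dy 151
side 590 -38 93 34 -2.2 32.3 dx 53 dy 210
side 594 22 91 33 -5.1 32.5 dx 53 dy 270
side 491 355 73 32 -4.5 33.7 dx 183 dy 594
side 487 434 113 32 2.8 33.5 dx 193 dy 672
wrist 563 -340 90 31 -4.0 30.0 dx 55 dy -93
wrist 587 -97 90 32 -4.2 33.3 dx 51 dy 151
wrist 591 -38 91 34 -1.5 33.1 dx 52 dy 210
```

```bash
python3 -m crank '[{"hand":0.0,"dx":20,"dy":-33,"dz":0,"yaw":0},{"hand":0.0,"dx":38,"dy":-66,"dz":15,"yaw":0},{"hand":0.0,"dx":55,"dy":-93,"dz":40,"yaw":0},{"hand":0.0,"dx":55,"dy":-93,"dz":75,"yaw":0},{"hand":0.0,"dx":55,"dy":-93,"dz":105,"yaw":0},{"hand":0.0,"dx":55,"dy":-93,"dz":125,"yaw":0},{"hand":0.0,"dx":55,"dy":-93,"dz":133,"yaw":0},{"hand":0.0,"dx":55,"dy":-93,"dz":133,"yaw":0},{"hand":0.0,"dx":55,"dy":-93,"dz":133,"yaw":0},{"hand":-1,"dx":55,"dy":-93,"dz":133,"yaw":0},{"hand":-1,"dx":55,"dy":-93,"dz":133,"yaw":0},{"hand":-1,"dx":55,"dy":-93,"dz":133,"yaw":0},{"hand":-1,"dx":55,"dy":-93,"dz":133,"yaw":0},{"hand":-1,"dx":55,"dy":-93,"dz":133,"yaw":0},{"hand":-1,"dx":55,"dy":-93,"dz":110,"yaw":0},{"hand":-1,"dx":55,"dy":-93,"dz":80,"yaw":0},{"hand":-1,"dx":55,"dy":-93,"dz":50,"yaw":0},{"hand":-1,"dx":55,"dy":-93,"dz":20,"yaw":0},{"hand":-1,"dx":55,"dy":-93,"dz":20,"yaw":0},{"hand":-1,"dx":55,"dy":-93,"dz":20,"yaw":0}]'
```

```text
clock: 24.97
position: [0.5649, -0.3376, 0.1916]
tcp_rot: [-179.9, 0.2, 175.6]
force: [0.2, 0.0, -1.8]
opening: 0.0297
grasp_force: 30.0
```

```bash
python3 -m crank '[{"hand":-1,"dx":0,"dy":15,"dz":0,"yaw":0},{"hand":-1,"dx":0,"dy":45,"dz":0,"yaw":0},{"hand":-1,"dx":0,"dy":82,"dz":0,"yaw":0},{"hand":-1,"dx":-1,"dy":119,"dz":0,"yaw":0},{"hand":-1,"dx":-1,"dy":156,"dz":0,"yaw":0},{"hand":-1,"dx":-2,"dy":193,"dz":0,"yaw":0},{"hand":-1,"dx":-2,"dy":230,"dz":0,"yaw":0},{"hand":-1,"dx":-3,"dy":267,"dz":0,"yaw":0},{"hand":-1,"dx":-3,"dy":304,"dz":0,"yaw":0},{"hand":-1,"dx":-3,"dy":341,"dz":0,"yaw":0},{"hand":-1,"dx":-3,"dy":378,"dz":0,"yaw":0},{"hand":-1,"dx":-3,"dy":408,"dz":10,"yaw":0},{"hand":-1,"dx":-3,"dy":421,"dz":25,"yaw":0},{"hand":-1,"dx":-3,"dy":421,"dz":30,"yaw":0},{"hand":-1,"dx":-3,"dy":421,"dz":30,"yaw":0},{"hand":-1,"dx":-3,"dy":421,"dz":30,"yaw":0},{"hand":-1,"dx":-3,"dy":421,"dz":30,"yaw":0}]'; python3 held.py
```

```text
clock: 26.38
position: [0.5988, 0.0808, 0.1591]
tcp_rot: [-179.9, -0.0, 175.5]
force: [0.6, 0.0, -0.5]
opening: 0.0299
grasp_force: 30.0
wall x [-61.8 -27.4] y [-93.6 119.4]
[598.8  80.8 159.1] [-1.79944716e+02 -2.83317302e-02  1.75542632e+02] 0.02988607218062428 held x front -47.0 y [ 74.   88.6 103.5] top 111.42441021714892
1 2837 [118.  56.] 487 0 92 13 85.2 35.8 [48. 46. 44.]
2 3846 [ 90. 196.] 586 -38 80 31 -2.3 34.1 [192. 206. 210.]
3 3457 [171. 193.] 583 22 63 30 -3.8 34.1 [199. 213. 216.]
4 3798 [ 21. 209.] 586 -96 88 32 -4.5 34.1 [182. 195. 197.]
```

```bash
python3 -m crank '[{"hand":-1,"dx":-2,"dy":1,"dz":15,"yaw":0},{"hand":-1,"dx":-2,"dy":1,"dz":40,"yaw":0},{"hand":-1,"dx":-2,"dy":1,"dz":60,"yaw":0},{"hand":-1,"dx":-2,"dy":1,"dz":72,"yaw":0},{"hand":-1,"dx":-2,"dy":1,"dz":77,"yaw":0},{"hand":-1,"dx":-2,"dy":1,"dz":77,"yaw":0},{"hand":-1,"dx":-2,"dy":1,"dz":77,"yaw":0},{"hand":-0.17,"dx":-2,"dy":1,"dz":77,"yaw":0},{"hand":-0.17,"dx":-2,"dy":1,"dz":77,"yaw":0},{"hand":-0.17,"dx":-2,"dy":1,"dz":77,"yaw":0},{"hand":-0.17,"dx":-2,"dy":1,"dz":60,"yaw":0},{"hand":-0.17,"dx":-2,"dy":1,"dz":30,"yaw":0},{"hand":-0.17,"dx":-2,"dy":1,"dz":-5,"yaw":0},{"hand":-0.17,"dx":-2,"dy":1,"dz":-45,"yaw":0},{"hand":-0.17,"dx":-2,"dy":1,"dz":-85,"yaw":0},{"hand":-0.17,"dx":-2,"dy":-20,"dz":-125,"yaw":0},{"hand":-0.17,"dx":-12,"dy":-50,"dz":-160,"yaw":0},{"hand":-0.17,"dx":-22,"dy":-80,"dz":-180,"yaw":0},{"hand":-0.17,"dx":-22,"dy":-90,"dz":-180,"yaw":0},{"hand":-0.17,"dx":-22,"dy":-90,"dz":-180,"yaw":0}]'; python3 look.py side wrist
```

```text
clock: 28.1
position: [0.615, -0.0142, 0.3414]
tcp_rot: [-179.9, 0.2, 175.3]
force: [-0.3, -0.5, -0.2]
opening: 0.0383
grasp_force: 0.0
28.1 [615.  -14.2 341.4] [-179.9    0.2  175.3] 0.038282829864428394
side 585 -97 91 34 -5.0 32.4 dx 23 dy -85
side 589 -39 92 35 -1.2 32.4 dx 24 dy -27
side 595 22 92 33 -2.8 32.4 dx 23 dy 34
side 598 83 92 33 -3.7 32.6 dx 25 dy 95
side 491 355 73 32 -3.2 33.6 dx 154 dy 358
side 487 434 111 31 2.4 33.5 dx 165 dy 436
wrist 591 -39 90 30 -2.5 34.1 dx 22 dy -27
wrist 600 82 90 31 -4.5 33.8 dx 23 dy 95
wrist 588 -98 91 31 -4.2 33.9 dx 20 dy -86
wrist 597 21 90 29 -3.9 34.1 dx 21 dy 34
```

View pics/last_wrist.png

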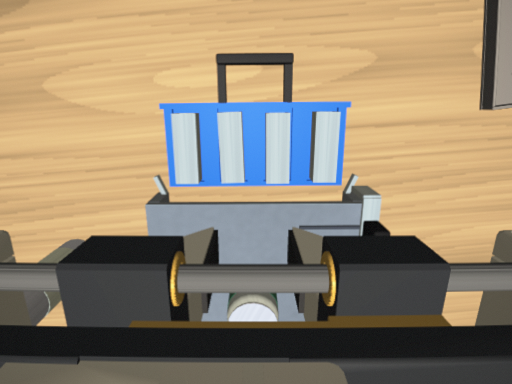

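All four 90 mm sleeves lie in their pockets (rows 110–185, columns 185, 231, 278, 325), with the handle at (255,59). Now back to the handle.

```bash
python3 -m crank '[{"hand":-0.05,"dx":20,"dy":0,"dz":0,"yaw":0.12},{"hand":-0.05,"dx":45,"dy":0,"dz":10,"yaw":0.24},{"hand":-0.05,"dx":70,"dy":0,"dz":30,"yaw":0.36},{"hand":-0.05,"dx":95,"dy":2,"dz":50,"yaw":0.48},{"hand":-0.05,"dx":115,"dy":4,"dz":70,"yaw":0.6},{"hand":-0.05,"dx":129,"dy":4,"dz":90,"yaw":0.72},{"hand":-0.05,"dx":129,"dy":4,"dz":110,"yaw":0.84},{"hand":-0.05,"dx":129,"dy":4,"dz":130,"yaw":0.96},{"hand":-0.05,"dx":129,"dy":4,"dz":150,"yaw":1.08},{"hand":-0.05,"dx":129,"dy":4,"dz":170,"yaw":1.2},{"hand":-0.05,"dx":129,"dy":4,"dz":180,"yaw":1.32},{"hand":-0.05,"dx":129,"dy":4,"dz":180,"yaw":1.44},{"hand":-0.05,"dx":129,"dy":4,"dz":180,"yaw":1.567},{"hand":-0.05,"dx":129,"dy":4,"dz":180,"yaw":1.567},{"hand":-0.05,"dx":129,"dy":4,"dz":180,"yaw":1.567},{"hand":-0.05,"dx":129,"dy":4,"dz":180,"yaw":1.567}]'
```

```text
clock: 29.53
position: [0.4853, 0.0056, 0.159]
tcp_rot: [-180.0, -0.0, 86.2]
force: [0.2, -0.7, -0.4]
opening: 0.0434
grasp_force: 0.0
```

```bash
python3 -m crank '[{"hand":-0.05,"dx":-5,"dy":2,"dz":20,"yaw":0.008},{"hand":-0.05,"dx":-5,"dy":2,"dz":45,"yaw":0.008},{"hand":-0.05,"dx":-5,"dy":2,"dz":70,"yaw":0.008},{"hand":-0.05,"dx":-5,"dy":2,"dz":84,"yaw":0.008},{"hand":-0.05,"dx":-5,"dy":2,"dz":84,"yaw":0.008},{"hand":-0.05,"dx":-5,"dy":2,"dz":84,"yaw":0.008},{"hand":-1,"dx":-5,"dy":2,"dz":84,"yaw":0.008},{"hand":-1,"dx":-5,"dy":2,"dz":84,"yaw":0.008},{"hand":-1,"dx":-5,"dy":2,"dz":84,"yaw":0.008},{"hand":-1,"dx":-5,"dy":2,"dz":84,"yaw":0.008},{"hand":-1,"dx":-5,"dy":2,"dz":84,"yaw":0.008}]'
```

```text
clock: 30.45
position: [0.4875, -0.0004, 0.0758]
tcp_rot: [180.0, -0.0, 85.4]
force: [-8.6, 1.6, 6.7]
opening: 0.0144
grasp_force: 4.5
```

```bash
python3 -m crank '[{"hand":-1,"dx":0,"dy":0,"dz":0,"yaw":0},{"hand":-1,"dx":0,"dy":0,"dz":0,"yaw":0},{"hand":-1,"dx":0,"dy":3,"dz":0,"yaw":0},{"hand":-1,"dx":0,"dy":9,"dz":0,"yaw":-0.004},{"hand":-1,"dx":0,"dy":16,"dz":0,"yaw":-0.006},{"hand":-1,"dx":0,"dy":24,"dz":0,"yaw":-0.006},{"hand":-1,"dx":1,"dy":32,"dz":0,"yaw":-0.006},{"hand":-1,"dx":1,"dy":40,"dz":0,"yaw":-0.006},{"hand":-1,"dx":1,"dy":48,"dz":0,"yaw":-0.006},{"hand":-1,"dx":1,"dy":56,"dz":0,"yaw":-0.006},{"hand":-1,"dx":1,"dy":64,"dz":0,"yaw":-0.006},{"hand":-1,"dx":2,"dy":72,"dz":0,"yaw":-0.006},{"hand":-1,"dx":2,"dy":80,"dz":0,"yaw":-0.006},{"hand":-1,"dx":2,"dy":88,"dz":0,"yaw":-0.006},{"hand":-1,"dx":2,"dy":95,"dz":0,"yaw":-0.006},{"hand":-1,"dx":2,"dy":100,"dz":0,"yaw":-0.006},{"hand":-1,"dx":2,"dy":102,"dz":0,"yaw":-0.006},{"hand":-1,"dx":2,"dy":102,"dz":0,"yaw":-0.006},{"hand":-1,"dx":2,"dy":102,"dz":0,"yaw":-0.006}]'
```

```text
clock: 32.03
position: [0.5857, -0.0064, 0.0753]
tcp_rot: [-179.6, 0.0, 85.8]
force: [-13.3, 0.4, 15.8]
opening: 0.0116
grasp_force: 30.0
```

```bash
python3 -m crank '[{"hand":-1,"dx":0,"dy":5,"dz":0,"yaw":0},{"hand":-1,"dx":0,"dy":10,"dz":0,"yaw":0},{"hand":-1,"dx":0,"dy":15,"dz":0,"yaw":0},{"hand":-1,"dx":0,"dy":19,"dz":0,"yaw":0},{"hand":-1,"dx":0,"dy":22,"dz":0,"yaw":0},{"hand":-1,"dx":0,"dy":24,"dz":0,"yaw":0},{"hand":-1,"dx":0,"dy":24,"dz":0,"yaw":0},{"hand":-1,"dx":0,"dy":24,"dz":0,"yaw":0}]'
```

```text
clock: 32.7
position: [0.6094, -0.0081, 0.0754]
tcp_rot: [-179.6, 0.0, 85.8]
force: [-15.3, 1.7, 16.8]
opening: 0.0118
grasp_force: 30.0
```

```bash
python3 -m crank '[{"hand":-1,"dx":0,"dy":1,"dz":0,"yaw":0},{"hand":-1,"dx":0,"dy":3,"dz":0,"yaw":0},{"hand":-1,"dx":0,"dy":3,"dz":0,"yaw":0},{"hand":-1,"dx":0,"dy":3,"dz":0,"yaw":0}]'
```

```text
clock: 33.03
position: [0.6115, -0.0082, 0.0753]
tcp_rot: [-179.5, 0.0, 85.8]
force: [-18.3, 2.2, 19.8]
opening: 0.0118
grasp_force: 30.0
```

```bash
python3 -m crank '[{"hand":-0.05,"dx":0,"dy":0,"dz":0,"yaw":0},{"hand":-0.05,"dx":0,"dy":0,"dz":0,"yaw":0},{"hand":-0.05,"dx":0,"dy":0,"dz":0,"yaw":0},{"hand":-0.05,"dx":0,"dy":0,"dz":0,"yaw":0},{"hand":-0.05,"dx":0,"dy":0,"dz":-30,"yaw":0},{"hand":-0.05,"dx":0,"dy":0,"dz":-70,"yaw":0},{"hand":-0.05,"dx":0,"dy":0,"dz":-110,"yaw":0},{"hand":-0.05,"dx":20,"dy":20,"dz":-145,"yaw":0},{"hand":-0.05,"dx":45,"dy":45,"dz":-150,"yaw":0},{"hand":-0.05,"dx":65,"dy":65,"dz":-150,"yaw":0},{"hand":-0.05,"dx":83,"dy":77,"dz":-150,"yaw":0},{"hand":-0.05,"dx":83,"dy":77,"dz":-150,"yaw":0},{"hand":-0.05,"dx":83,"dy":77,"dz":-150,"yaw":0}]'; python3 - <<'E'
from h import *
im,d,K,D,V=shot("wrist"); save(im,"w9.png"); W=world(d,K,D,V)
o=r.get_obs();print(o["position"],o["tcp_rot"])
for lo,hi in((.031,.04),(.098,.11)):
    print(lo); [print(*b) for b in blobs(W,im,lo,hi,minpx=100)]
im,d,K,D,V=shot("side"); W=world(d,K,D,V)
m=(W[...,2]>.032)&(W[...,2]<.04)&(W[...,0]>.58)&(W[...,0]<.63)&(abs(W[...,1])<.08); print(np.median(W[m],0))
E
```

```text
clock: 34.12
position: [0.6993, 0.07, 0.2246]
tcp_rot: [-180.0, -0.0, 85.9]
force: [-0.3, 0.8, -0.9]
opening: 0.0433
grasp_force: 0.0
[0.69886196 0.06829736 0.22469686] [-1.79965393e+02  3.90247433e-02  8.57780220e+01]
0.031
15 148 [169. 231.] 615 31 15 12 84.8 35.2 [48. 45. 41.]
0.098
1 1082 [247. 130.] 700 128 24 20 -4.0 106.6 [60. 59. 59.]
2 1422 [460. 194.] 851 69 89 8 83.4 104.5 [70. 71. 69.]
[ 0.60870404 -0.00619824  0.03507328]
```

View pics/w9.png

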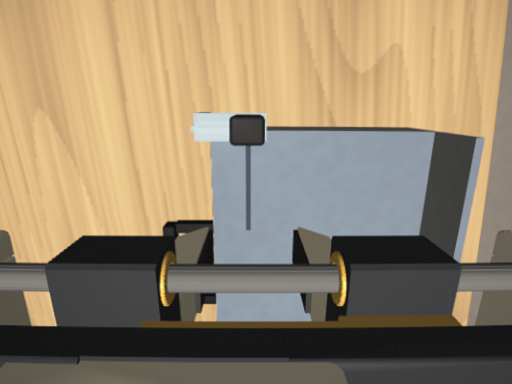

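The knob is at (247,130), which is (700,128) mm, still open. The handle end at (169,231) is back at its home position.

```bash
python3 -m crank '[{"hand":-0.05,"dx":30,"dy":-2,"dz":0,"yaw":0},{"hand":-0.05,"dx":59,"dy":-3,"dz":0,"yaw":0},{"hand":-0.05,"dx":59,"dy":-3,"dz":10,"yaw":0},{"hand":-0.05,"dx":59,"dy":-3,"dz":35,"yaw":0},{"hand":-0.05,"dx":59,"dy":-3,"dz":60,"yaw":0},{"hand":-0.05,"dx":59,"dy":-3,"dz":82,"yaw":0},{"hand":-0.05,"dx":59,"dy":-3,"dz":82,"yaw":0},{"hand":-0.05,"dx":59,"dy":-3,"dz":82,"yaw":0},{"hand":-1,"dx":59,"dy":-3,"dz":82,"yaw":0},{"hand":-1,"dx":59,"dy":-3,"dz":82,"yaw":0},{"hand":-1,"dx":59,"dy":-3,"dz":82,"yaw":0},{"hand":-1,"dx":59,"dy":-3,"dz":82,"yaw":0},{"hand":-1,"dx":59,"dy":-3,"dz":82,"yaw":0},{"hand":-1,"dx":59,"dy":-3,"dz":82,"yaw":0}]'
```

```text
clock: 35.38
position: [0.6998, 0.1277, 0.1448]
tcp_rot: [-180.0, -0.0, 85.8]
force: [-5.9, -0.1, 8.0]
opening: 0.0237
grasp_force: 30.0
```

```bash
python3 -m crank '[{"hand":-1,"dx":-6,"dy":0,"dz":0,"yaw":0},{"hand":-1,"dx":-14,"dy":0,"dz":0,"yaw":0},{"hand":-1,"dx":-22,"dy":0,"dz":0,"yaw":0},{"hand":-1,"dx":-30,"dy":0,"dz":0,"yaw":0},{"hand":-1,"dx":-38,"dy":0,"dz":0,"yaw":0},{"hand":-1,"dx":-44,"dy":0,"dz":0,"yaw":0},{"hand":-1,"dx":-47,"dy":0,"dz":0,"yaw":0},{"hand":-1,"dx":-47,"dy":0,"dz":0,"yaw":0},{"hand":-1,"dx":-47,"dy":0,"dz":0,"yaw":0}]'
```

```text
clock: 36.13
position: [0.6964, 0.0826, 0.1448]
tcp_rot: [-180.0, -0.1, 85.8]
force: [-5.1, 3.4, 6.0]
opening: 0.024
grasp_force: 30.0
```

```bash
python3 -m crank '[{"hand":0.2,"dx":0,"dy":0,"dz":0,"yaw":0},{"hand":0.2,"dx":0,"dy":0,"dz":0,"yaw":0},{"hand":0.2,"dx":0,"dy":0,"dz":0,"yaw":0},{"hand":0.2,"dx":0,"dy":0,"dz":0,"yaw":0},{"hand":0.2,"dx":0,"dy":0,"dz":-30,"yaw":0},{"hand":0.2,"dx":0,"dy":0,"dz":-70,"yaw":0},{"hand":0.2,"dx":0,"dy":0,"dz":-110,"yaw":0},{"hand":0.2,"dx":-30,"dy":-30,"dz":-150,"yaw":0},{"hand":0.2,"dx":-60,"dy":-60,"dz":-170,"yaw":0},{"hand":0.2,"dx":-60,"dy":-90,"dz":-170,"yaw":0},{"hand":0.2,"dx":-60,"dy":-90,"dz":-170,"yaw":0},{"hand":0.2,"dx":-60,"dy":-90,"dz":-170,"yaw":0}]'; python3 - <<'E'
from h import *
im,d,K,D,V=shot("wrist"); save(im,"w10.png"); W=world(d,K,D,V)
o=r.get_obs();print(o["position"],o["tcp_rot"])
for lo,hi in((.031,.04),(.098,.11)):
    print(lo); [print(*b) for b in blobs(W,im,lo,hi,minpx=100)]
E
python3 look.py side
```

```text
clock: 37.13
position: [0.6012, 0.0262, 0.3149]
tcp_rot: [179.9, 0.0, 85.7]
force: [1.0, 0.0, 0.7]
opening: 0.055
grasp_force: 0.0
[0.60251456 0.02714977 0.31415879] [ 1.79903559e+02 -1.92957068e-02  8.57153213e+01]
0.031
3 666 [262. 193.] 612 -8 92 11 85.9 36.1 [59. 55. 51.]
0.098
1 1713 [494. 168.] 848 18 192 9 85.8 104.3 [67. 68. 67.]
4 569 [347. 117.] 697 83 24 20 -3.3 106.4 [48. 47. 47.]
33 344 [403. 205.] 758 -12 57 21 49.9 104.1 [32. 55. 39.]
37.1833 [602.5  27.1 314.2] [179.9  -0.   85.7] 0.05516567869012086
side 491 355 72 32 -4.5 33.5 dx 319 dy -136
side 487 435 112 31 2.8 33.6 dx 398 dy -146
```

View pics/w10.png

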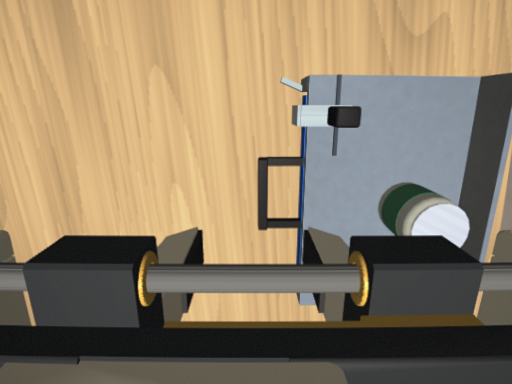

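View pics/last_side.png

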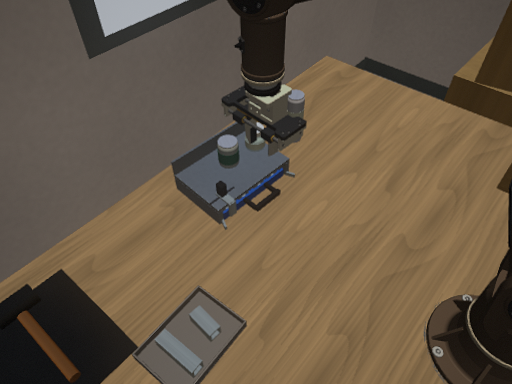

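The handle (262,193) and knob (347,117) are back at their starting positions. Both odd sleeves lie in the bin (205,320) and (180,352) and the bench is clear, so I am handing in.

```bash
python3 -c "
from cell import r
print(r.job_done())"
```

```text
the job is handed in; nothing more can be done
None
```

I handed the job in at about 37 s of simulated time: the tray is home with all four 90 mm sleeves in their pockets, the 70 mm and 110 mm sleeves are in the bin, and the bolt is shut, all checked by camera; the hand-in call returned no verdict.

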